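Press the cover home on the gear case

TASK

The gear case on the bench is open. Lay its cover, the large rectangular plate with the grip bar, squarely over the opening on the four clips that stand up from the case, and press it down until the clips are pushed in and it sits flat on the case all round. Leave the round cover and the small rectangular cover where they lie.

Things in the scene. Friction and masses are not known exactly. Their poses are not given: they have to be found in the camera images.
- cover: Loose aluminium plate, 120 (x) by 90 (y) by 4 mm, about 0.15 kg, the largest of three covers on the bench. Mid-top it has a grip bar 40 long (x), 16 wide (y), 20 mm high: bar top 24 mm above the underside. Origin: centre of underside, z up. Half a turn about z makes no difference. Home: centred on the seat, x along the seat's x, underside on the case; press on the bar.
- seat (a point): Centre of the gear case's flat top face, 50 mm above the bench; z up. Fixed aluminium block 170 (x) by 140 (y) mm, a shaft stub low on its +x side, a 50 (x) by 30 (y) mm opening mid-top. Four black push-in clips, 10 mm across, stand 10 mm above the top face at x +/-34, y +/-24 mm and carry the cover's weight; each yields at about 3.5 N (14 N for all four), sinks flush and stays down.
- round_cover: Loose round aluminium plate, 90 mm in diameter, 4 mm thick, with the same grip bar. Not to be used. Origin: centre of the underside.
- small_cover: Loose rectangular aluminium plate, 70 by 50 by 4 mm, with the same grip bar. Not to be used. Origin: centre of the underside.
There are look-alikes about, which are no part of the job. What is shaped like the cover but turquoise is not meant.

How it is judged:
By the outcome, as a careful person would: the job done as asked, in the order asked, and still so for the second after the job is handed in, with the robot touching nothing.
It also fails if it takes over 38 s, if anything falls off the work surface, if the arm or the gripper's body presses on something with over 40 N, if the wrist force passes 120 N, or if a joint passes its speed limit or range.

ROBOT

A 6-joint arm with a two-finger parallel gripper is mounted at the origin on the work surface. World frame = base frame: x ahead of the robot, y to its left, z up, the work surface at z = 0. Lengths are in m, angles in degrees, forces in N, time in s.
With the tool pointing down it reaches from about 0.375 to 0.9 m from the base axis. Payload 3.1 kg.
Tool frame: the origin (TCP) lies at the very end of the fingers, on their centre line; the grasp point (between the pads) lies 19 mm behind it; z points along the fingers, y is the line along which they close (so a half turn about z gives the same grasp; the last joint's range is limited). The gripper opens to 87 mm and grips with 3 to 60 N. Pads are 19 mm wide; open, the fingers measure 117 mm over their backs; the gripper's body (75 mm by 190 mm) begins 51 mm behind the grasp point.
Start: joints at [62.71, 30.224, 82.088, -0, 67.689, -10.227], TCP at [0.183, 0.597, 0.223] pointing down, gripper open.
Joint ranges: [-176.69, 176.69], [-43.24, 126.21], [12.49, 139.97], [-82, 262], [0, 151.66], [-163.58, 163.58]. Speed limits (degrees/s): [159.86, 159.86, 180, 180, 180, 180].

INTERFACE

Orientations are given as a 3x3 rotation matrix whose columns are the frame's x, y, z axes.
In Python, from rig import readout, cams, bot gives the robot as it stands.
- The arm moves only by the shell command python3 -m inch 'ROWS'. ROWS is JSON, a list of rows, each a list of 5 numbers: the shift along the world's x, y, z in cm, then the turn about the world's z in degrees, then the finger opening in cm, from 0 to 8.7. In form: [[dx, dy, dz, twist, fingers], ...]. A call has 1 to 10 rows; each row is the pose to reach, as a shift and turn from the pose commanded when the call began; what a row does not reach only later rows make up. A row lasts 1/12 s, in which the tool goes at most 41.7 mm and 7.16 degrees, less where a joint would pass 70% of its speed; a pose out of reach is approached as far as the arm can. A call with a gripper value outside its range is refused whole. The fingers move at their own pace and stop on an object; the grip force is fixed at half the most. Time passes only in rows, so rows that repeat a pose let the fingers close. It gives the time, the measured TCP pose, the force, the opening and the grip force at its end, in the units of the state.
- readout.read_state(): the state, without advancing time (a new reading comes with each control period).
- cams.capture(name): name is "scene" or "top"; returns a dict with "image" (384x512x3 uint8, blue, green, red), "intrinsics" (3x3 intrinsics, pixels), "xyz" and "rotation" of the camera in the world. Camera axes: x right, y down, z forward; pixel columns grow to the right and rows downward; lengths in m; the calibration is good to about 2 mm. A picture is of the moment at which its call begins. There is no depth.
- bot.hand_in(): hands the job in; it is judged then, once.
The state is a dict: "time_s": time; "joint_positions": joint angles; "qvel": joint speeds; "tau": joint torques, N m; "position": TCP position; "tcp_rot": TCP orientation; "force": force on the tool from outside, world axes, zero at the start; "moment": the same for the moment, N m; "opening": opening from 0.0 (shut) to 1.0 (fully open); "grasp_force": force on a finger pad.
Only numpy, scipy, OpenCV 4.12 (cv2) and the standard library are available. Lean on these libraries where they do the work, as an engineer would, in place of code of your own. Each camera call takes 0.05 s, during which the arm holds its last target. There are 200 camera calls.

## Working session

There is one attempt and no reset: what is moved stays moved. The work goes in short steps, Python scripts to look and compute and a shell command to move; the robot and the scene stay as the last step left them, time stands still between calls to the robot, and variables do not carry over. Pictures are saved under pics/ and viewed, at most 10 in all, crops included, and the job is handed in when it is done.

```bash
mkdir -p pics; cat > h.py <<'E'
import numpy as np,cv2
from rig import readout,cams,bot
def cap(n,f):
    c=cams.capture(n); cv2.imwrite('pics/'+f+'.png',c['image']); np.savez('pics/'+f+'.npz',**{k:np.array(v) for k,v in c.items()}); return c
def ld(f): return np.load('pics/'+f+'.npz')
def px2w(c,u,v,z):
    K=np.array(c['intrinsics']);R=np.array(c['rotation']);p=np.array(c['xyz'])
    d=R@np.linalg.inv(K)@np.array([u,v,1.]); return p+d*(z-p[2])/d[2]
def w2px(c,P):
    K=np.array(c['intrinsics']);R=np.array(c['rotation']);p=np.array(c['xyz'])
    q=K@R.T@(np.array(P)-p); return q[:2]/q[2]
E
python3 - <<'E'
from h import *
for n in('top','scene'):
    c=cap(n,n+'0');print(n,c['xyz'],np.round(c['rotation'],3).tolist(),np.array(c['intrinsics']).tolist())
    
a=cv2.imread('pics/top0.png');b=cv2.imread('pics/scene0.png')
s=readout.read_state();print(s)
E
```

```text
top [ 0.31299983 -0.18025233  1.02355179] [[-0.002, -0.985, 0.172], [-1.0, 0.003, 0.005], [-0.005, -0.172, -0.985]] [[371.37301494068936, 0.0, 254.07131309555047], [0.0, 371.37301494068936, 189.27067691892623], [0.0, 0.0, 1.0]]
scene [ 1.05205919 -0.58702111  1.05533413] [[0.607, 0.649, -0.458], [0.794, -0.497, 0.349], [-0.001, -0.575, -0.818]] [[499.89543192823726, 0.0, 246.61090901922535], [0.0, 499.89543192823726, 195.29401799714935], [0.0, 0.0, 1.0]]
{'time_s': 0.1, 'joint_positions': array([ 6.27094523e+01,  3.02739047e+01,  8.21499636e+01, -8.99211667e-04,
        6.76893143e+01, -1.02272269e+01]), 'qvel': array([ 0.0746191 ,  0.00809541, -0.15312208,  0.01868624, -0.05324281,
        0.01731917]), 'tau': array([ 3.78007974e-05, -4.40983379e+01, -1.77150679e+01,  6.34608348e-02,
        5.33315877e-02, -2.17293967e-05]), 'position': array([0.18305681, 0.59689224, 0.22166155]), 'tcp_rot': array([[-9.55982658e-01,  2.93421813e-01, -8.92826765e-04],
       [ 2.93422979e-01,  9.55981093e-01, -1.76218739e-03],
       [ 3.36461288e-04, -1.94659647e-03, -9.99998049e-01]]), 'force': array([ 0.78225938,  0.03111124, -0.02121754]), 'moment': array([-0.02311807,  0.00366095,  0.00951465]), 'grasp_force': 0.0, 'opening': 1.0009387191516728}
```

View pics/top0.png

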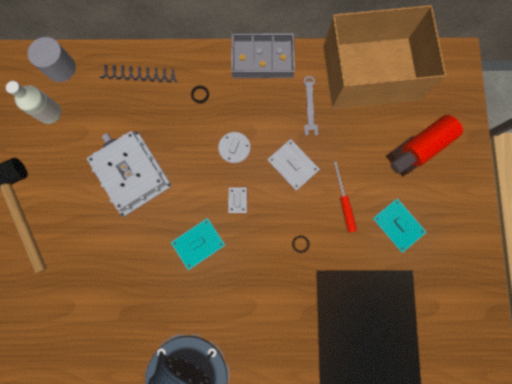

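View pics/scene0.png

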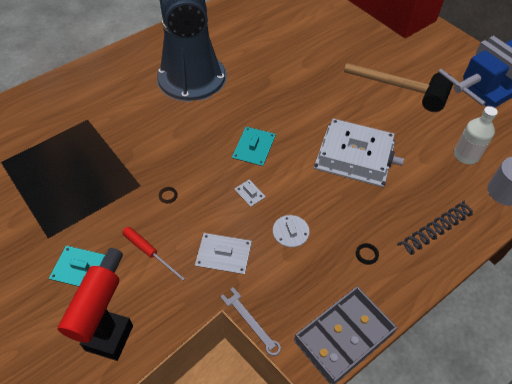

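Candidates: silver rectangle at top (293,164), which is the cover. The round cover is at (234,147), the small cover at (237,200), and the turquoise look-alikes at (198,243) and (400,225). The case is at (129,172), with its stub at (107,138). I'll check close crops of both.

```bash
python3 - <<'E'
from h import *
a=cv2.imread('pics/top0.png');b=cv2.imread('pics/scene0.png')
f=lambda im,x,y,w,h,s:cv2.resize(im[y:y+h,x:x+w],None,fx=s,fy=s,interpolation=cv2.INTER_CUBIC)
o=np.zeros((600,800,3),np.uint8)
o[:300,:400]=f(a,80,125,100,100,4)[:300]if 0 else cv2.resize(a[122:222,80:180],(400,300)) if 0 else f(a,78,126,100,100,4)[50:350]*0
o[:400,:400]=f(a,78,122,100,100,4); o[:400,400:]=f(b,306,105,100,100,4)
o[400:,:240]=cv2.resize(a[135:195,263:323],(240,200)); o[400:,400:720]=f(b,187,225,80,50,4)
cv2.imwrite('pics/crop1.png',o)
for n in('top0','scene0'):
    c=ld(n);im=c['image'];hsv=cv2.cvtColor(im,cv2.COLOR_BGR2HSV)
    m=((hsv[...,1]<45)&(hsv[...,2]>110)).astype(np.uint8)
    m=cv2.morphologyEx(m,cv2.MORPH_CLOSE,np.ones((5,5)))
    for k in cv2.findContours(m,0,2)[0]:
        if 250<cv2.contourArea(k)<8000:
            r=cv2.minAreaRect(k);q=cv2.boxPoints(r)
            print(n,np.round(r[0]),cv2.contourArea(k))
            z=.05 if abs(r[0][0]-129)<15 or abs(r[0][0]-357)<20 else .004
            if n=='top0' or cv2.contourArea(k)>1000:
                W=np.array([px2w(c,*p,z)[:2] for p in q]);print(np.round(W,4).tolist(),'ctr',W.mean(0).round(4),'sides',np.linalg.norm(W-np.roll(W,-1,0),axis=1).round(3),'ang',np.degrees(np.arctan2(*(W[1]-W[0])[::-1])).round(1))
E
```

```text
top0 [237. 200.] 410.5
[[0.495, -0.1026], [0.4948, -0.1528], [0.4276, -0.1529], [0.4277, -0.1032]] ctr [ 0.4613 -0.1279] sides [0.05  0.067 0.05  0.067] ang -90.2
top0 [293. 164.] 1277.0
[[0.5763, -0.2119], [0.6394, -0.2779], [0.5481, -0.3581], [0.4869, -0.2923]] ctr [ 0.5627 -0.285 ] sides [0.091 0.121 0.09  0.12 ] ang -46.3
top0 [234. 147.] 710.5
[[0.6581, -0.0751], [0.6577, -0.1611], [0.5694, -0.1611], [0.5697, -0.0764]] ctr [ 0.6137 -0.1184] sides [0.086 0.088 0.085 0.088] ang -90.2
top0 [125. 168.] 3955.0
[[0.5926, 0.3006], [0.6825, 0.1676], [0.4933, 0.0446], [0.4089, 0.1751]] ctr [0.5443 0.172 ] sides [0.161 0.226 0.155 0.222] ang -55.9
top0 [ 31. 102.] 903.0
[[0.8012, 0.5611], [0.8492, 0.5048], [0.7036, 0.3903], [0.6578, 0.4461]] ctr [0.753  0.4756] sides [0.074 0.185 0.072 0.184] ang -49.6
top0 [311. 106.] 332.0
[[0.8257, -0.3225], [0.8262, -0.3581], [0.6511, -0.3559], [0.6506, -0.3212]] ctr [ 0.7384 -0.3394] sides [0.036 0.175 0.035 0.175] ang -89.1
top0 [497.  99.] 1271.0
[[0.8423, -0.8493], [0.842, -0.9313], [0.6699, -0.9106], [0.6702, -0.8307]] ctr [ 0.7561 -0.8805] sides
[... 598 characters left out ...]
2, -0.1055], [0.9448, -0.1151], [0.9441, -0.2904]] ctr [ 0.8845 -0.2005] sides [0.186 0.124 0.175 0.116] ang 92.1
scene0 [467. 322.] 5681.0
[[1.0526, -0.1372], [0.8681, 0.0742], [0.9937, 0.2383], [1.1613, 0.0049]] ctr [1.0189 0.045 ] sides [0.281 0.207 0.287 0.179] ang 131.1
scene0 [223. 253.] 1609.0
[[0.5486, -0.357], [0.4813, -0.2953], [0.5765, -0.2105], [0.6391, -0.2751]] ctr [ 0.5614 -0.2845] sides [0.091 0.128 0.09  0.122] ang 137.5
scene0 [290. 230.] 875.0
scene0 [250. 192.] 405.0
scene0 [361. 152.] 3602.0
[[0.524, 0.0315], [0.4115, 0.1832], [0.6037, 0.3016], [0.6986, 0.146]] ctr [0.5595 0.1656] sides [0.189 0.226 0.182 0.209] ang 126.6
scene0 [477. 134.] 995.0
scene0 [500.  47.] 333.0
```

View pics/crop1.png

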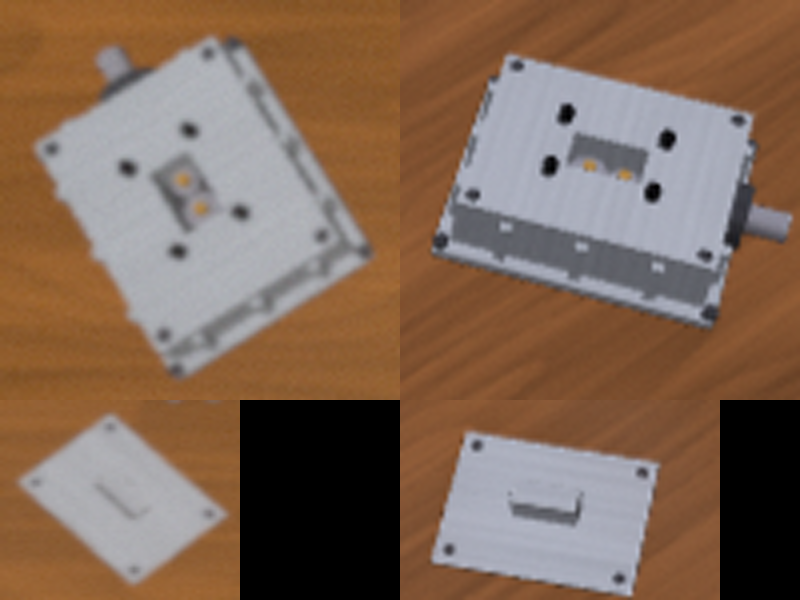

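The crops confirm the choice: the silver 120x90 plate is the cover. The case shows four clips, at crop pixels (190,130), (128,168), (241,212) and (178,251) in the top view. Next is the seat pose from the clips and corner screws.

```bash
python3 - <<'E'
from h import *
def rep(c,P,off,z,l):
    W=np.array([px2w(c,(x+.5)/4-.5+off[0],(y+.5)/4-.5+off[1],z)[:2] for x,y in P])
    d=lambda i,j:np.degrees(np.arctan2(*(W[j]-W[i])[::-1]))
    print(l,W.mean(0).round(4),'ang',round(d(0,1),1),round(d(3,2),1),round(d(0,3),1),round(d(1,2),1),np.linalg.norm(W-np.roll(W,-1,0),axis=1).round(3))
t=ld('top0');s=ld('scene0')
rep(t,[(163,335),(52,149),(208,53),(321,236)],(78,122),.05,'top screws')
rep(s,[(117,65),(338,120),(305,256),(72,195)],(306,105),.05,'scene screws')
rep(t,[(178,251),(128,168),(190,130),(241,212)],(78,122),.058,'top clips')
rep(s,[(167,113),(268,139),(253,192),(150,166)],(306,105),.056,'scene clips')
def refine(n,ctr,z):
    pass
st=readout.read_state();p=st['position'];R=st['tcp_rot'];print(p,np.degrees(np.arctan2(R[1,1],R[0,1])),st['joint_positions'].round(1))
E
```

```text
top screws [0.5379 0.1742] ang 33.2 32.9 -56.9 -56.6 [0.152 0.122 0.152 0.122]
scene screws [0.5358 0.1763] ang 33.1 33.2 -57.0 -56.5 [0.152 0.123 0.153 0.123]
top clips [0.5373 0.1725] ang 33.1 33.4 -57.0 -56.9 [0.068 0.048 0.068 0.048]
scene clips [0.5367 0.1759] ang 32.8 33.5 -57.0 -57.1 [0.068 0.049 0.068 0.049]
[0.18305681 0.59689224 0.22166155] 72.93704017794772 [ 62.7  30.3  82.1  -0.   67.7 -10.2]
```

```bash
python3 -m inch '[[2,-2,0,-6,8.7],[5,-5,0,-13,8],[8,-8,0,-20,6],[11,-11,0,-27,4],[14,-14,0,-34,4],[17,-17,0,-41,4],[20,-20,0,-48,4],[23,-23,0,-55,4],[26,-26,0,-62,4],[28,-29,0,-69,4]]' && python3 -m inch '[[1,-4,0,-6,4],[2,-8,0,-13,4],[3,-12,0,-20,4],[4,-16,0,-27,4],[5,-20,0,-34,4],[6,-24,0,-41,4],[7,-28,0,-48,4],[8,-32,0,-52,4],[9,-36,0,-52.4,4],[9.5,-40,0,-52.4,4]]'
```

```text
time_s: 0.93
position: [0.4652, 0.3065, 0.2224]
tcp_rot: [[-0.063, 0.998, 0.001], [0.998, 0.063, 0.001], [0.001, 0.001, -1.0]]
force: [0.9, 0.3, 0.5]
opening: 0.48
grasp_force: 0.0
time_s: 1.77
position: [0.5588, -0.0945, 0.2223]
tcp_rot: [[0.749, 0.663, 0.001], [0.663, -0.749, 0.0], [0.0, 0.0, -1.0]]
force: [0.7, -0.5, 0.0]
opening: 0.459
grasp_force: 0.0
```

```bash
python3 -m inch '[[0,-4,0,0,4],[0.1,-8,0,0,4],[0.2,-12,-2,0,4],[0.3,-15,-5,0,4],[0.3,-17,-8,0,4],[0.3,-18.5,-11,0,4],[0.3,-19,-14,0,4],[0.3,-19.1,-14.5,0,4],[0.3,-19.1,-14.5,0,4],[0.3,-19.1,-14.5,0,4]]' && python3 - <<'E'
from h import *
a=cap('top','t1')['image'];b=cap('scene','s1')['image'];print(readout.read_state()['position'])
o=np.zeros((400,800,3),np.uint8)
o[:,:400]=cv2.resize(a[115:215,243:343],(400,400),interpolation=2);o[:,400:]=cv2.resize(b[190:290,173:273],(400,400),interpolation=2)
cv2.imwrite('pics/crop2.png',o)
E
```

```text
time_s: 2.6
position: [0.5614, -0.2828, 0.078]
tcp_rot: [[0.748, 0.663, -0.0], [0.663, -0.748, 0.0], [0.0, -0.0, -1.0]]
force: [0.9, 0.8, 0.0]
opening: 0.462
grasp_force: 0.0
[ 0.56244798 -0.2831683   0.07966134]
```

View pics/crop2.png

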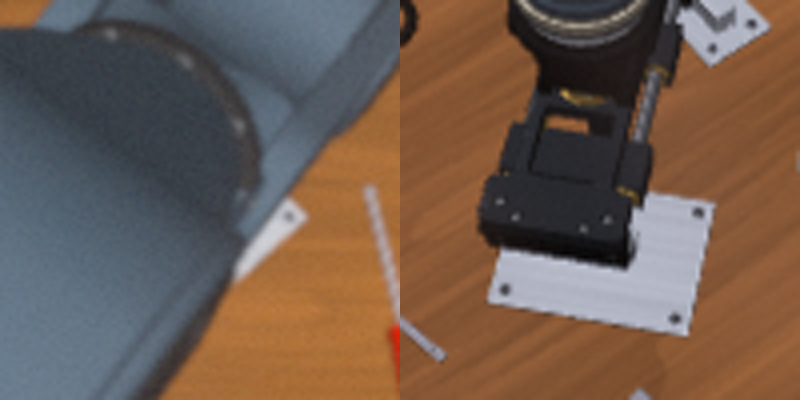

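The arm hides the bar: the scene crop only shows the gripper over the plate centre. I'll descend and grip at the measured centre.

```bash
python3 -m inch '[[0,-0.2,-2.5,0,4],[0,-0.2,-4.5,0,4],[0,-0.2,-6,0,4],[0,-0.2,-6.8,0,4],[0,-0.2,-7.1,0,4],[0,-0.2,-7.1,0,1],[0,-0.2,-7.1,0,1],[0,-0.2,-7.1,0,1],[0,-0.2,-7.1,0,1],[0,-0.2,-7.1,0,1]]'; python3 -m inch '[[0,0,0,0,1],[0,0,0,0,1],[0,0,1,0,1],[0,0,3,0,1],[0,0,6,0,1],[0,0,9,0,1],[0,0,12,0,1],[0,0,12,0,1]]'
```

```text
time_s: 3.53
position: [0.5617, -0.2856, 0.0075]
tcp_rot: [[0.748, 0.663, 0.001], [0.663, -0.748, -0.001], [0.0, 0.002, -1.0]]
force: [-0.2, 0.7, 0.9]
opening: 0.181
grasp_force: 30.0
time_s: 4.2
position: [0.5644, -0.2875, 0.133]
tcp_rot: [[0.748, 0.663, 0.009], [0.663, -0.748, -0.007], [0.002, 0.011, -1.0]]
force: [1.1, -0.4, -1.2]
opening: 0.182
grasp_force: 30.0
```

```bash
python3 -m inch '[[0,2,0,0,1],[0,5,0,-1,1],[0,8,0,-2,1],[0,11,0,-3,1],[0,14.5,0,-4,1],[0,18,0,-5,1],[0,21.5,0,-6,1],[0,25,0,-7,1],[-1,28.5,0,-8,1],[-1,32,0,-8.4,1]]'; python3 -m inch '[[-0.5,3,0,0,1],[-1,6,0,0,1],[-1.5,9,0,0,1],[-1.5,11.5,0,0,1],[-1.5,13.5,-1,0,1],[-1.5,14.2,-1.5,0,1],[-1.5,14.2,-1.5,0,1],[-1.5,14.2,-1.5,0,1],[-1.5,14.2,-1.5,0,1]]';  python3 - <<'E'
from h import *
a=cap('top','t2')['image'];b=cap('scene','s2')['image'];s=readout.read_state();print(s['position'],s['tcp_rot'])
o=np.zeros((480,800,3),np.uint8)
o[:480,:400]=cv2.resize(a[112:232,80:180],(400,480),interpolation=2);o[:480,400:]=cv2.resize(b[85:205,306:406],(400,480),interpolation=2)
cv2.imwrite('pics/crop3.png',o)
E
```

```text
time_s: 5.03
position: [0.548, 0.0367, 0.1256]
tcp_rot: [[0.838, 0.546, -0.005], [0.546, -0.838, 0.001], [-0.004, -0.003, -1.0]]
force: [-0.2, 0.1, -1.3]
opening: 0.182
grasp_force: 30.0
time_s: 5.78
position: [0.5361, 0.1757, 0.1114]
tcp_rot: [[0.838, 0.546, -0.001], [0.546, -0.838, -0.001], [-0.001, 0.0, -1.0]]
force: [-0.1, 0.2, -2.0]
opening: 0.183
grasp_force: 30.0
[0.53650701 0.17546669 0.11175581] [[ 8.38326706e-01  5.45168125e-01  2.22936186e-04]
 [ 5.45168167e-01 -8.38326680e-01 -2.17918582e-04]
 [ 6.80910882e-05  3.04224679e-04 -9.99999951e-01]]
```

View pics/crop3.png

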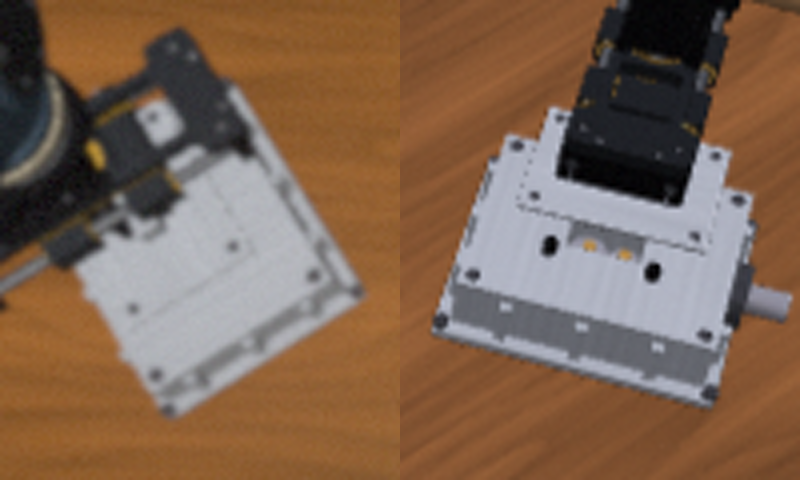

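All four plate screws are visible in the scene crop, at (560,117), (716,156), (695,237) and (535,195), so the held cover can be measured.

```bash
python3 - <<'E'
from h import *
t=ld('t2');s=ld('s2')
def W(c,P,off,z): return np.array([px2w(c,(x+.5)/4-.5+off[0],(y+.5)/4-.5+off[1],z)[:2] for x,y in P])
A=lambda a:round(np.degrees(np.arctan2(a[1],a[0])),1)
w=W(s,[(160,117),(316,156),(295,237),(135,195)],(306,85),.108)
print(w.mean(0).round(4),A(w[1]-w[0]),A(w[2]-w[3]),A(w[3]-w[0]),A(w[2]-w[1]),np.linalg.norm(w-np.roll(w,-1,0),axis=1).round(3))
v=W(t,[(132,308),(233,246),(160,118)],(80,112),.108);print(v.round(4),A(v[1]-v[0]),A(v[2]-v[1]),np.linalg.norm(v[1]-v[0]),((v[0]+v[2])/2).round(4))
print(w.round(4))
E
```

```text
[0.5357 0.1786] 32.8 32.5 -56.5 -56.7 [0.103 0.073 0.102 0.072]
[[0.4757 0.179 ]
 [0.5153 0.1176]
 [0.5994 0.1689]] -57.2 31.4 0.07303542273197114 [0.5375 0.174 ]
[[0.4726 0.1811]
 [0.5589 0.2366]
 [0.5989 0.1758]
 [0.5125 0.1208]]
```

```bash
python3 -m inch '[[0,-0.15,-1,0,1],[0,-0.15,-2.5,0,1],[0,-0.15,-3.5,0,1],[0,-0.15,-4,0,1],[0,-0.15,-4.3,0,1],[0,-0.15,-4.3,0,1],[0,-0.15,-4.3,0,1]]';  python3 - <<'E'
from h import *
a=cap('top','t3')['image'];b=cap('scene','s3')['image'];s=readout.read_state();print(s['position'],s['force'])
o=np.zeros((480,800,3),np.uint8)
o[:480,:400]=cv2.resize(a[112:232,80:180],(400,480),interpolation=2);o[:480,400:]=cv2.resize(b[85:205,306:406],(400,480),interpolation=2)
cv2.imwrite('pics/crop4.png',o)
E
```

```text
time_s: 6.47
position: [0.5364, 0.1752, 0.0686]
tcp_rot: [[0.837, 0.547, 0.0], [0.547, -0.837, 0.0], [0.0, 0.0, -1.0]]
force: [0.3, 1.0, -0.6]
opening: 0.177
grasp_force: 30.0
[0.53661776 0.17538052 0.06897361] [-0.00237239 -0.36043216 -1.62973758]
```

View pics/crop4.png

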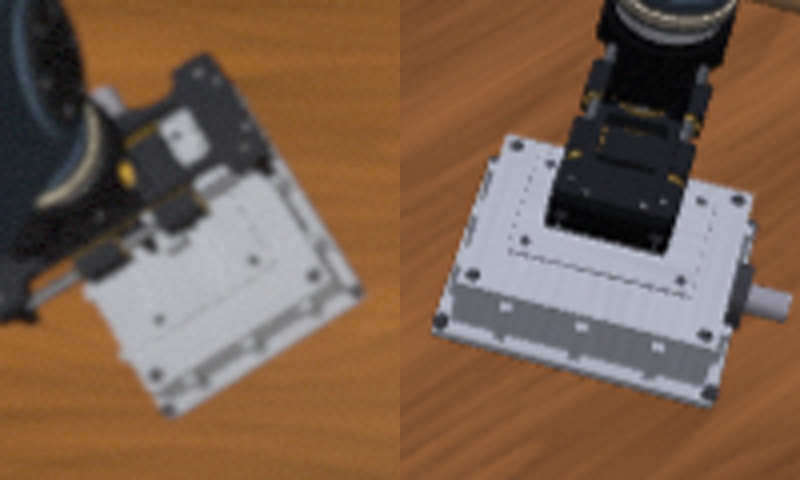

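The plate is square just above the clips, with screws in the scene crop at (551,163), (701,201), (681,280) and (525,240). I'll measure the remaining offset.

```bash
python3 - <<'E'
from h import *
t=ld('t3');s=ld('s3')
def W(c,P,off,z): return np.array([px2w(c,(x+.5)/4-.5+off[0],(y+.5)/4-.5+off[1],z)[:2] for x,y in P])
A=lambda a:round(np.degrees(np.arctan2(a[1],a[0])),1)
w=W(s,[(151,163),(301,201),(281,280),(125,240)],(306,85),.0655)
print(w.mean(0).round(4),A(w[1]-w[0]),A(w[2]-w[3]),A(w[3]-w[0]),A(w[2]-w[1]))
v=W(t,[(158,319),(253,261),(178,134)],(80,112),.0655);print(A(v[1]-v[0]),A(v[2]-v[1]),((v[0]+v[2])/2).round(4))
for i in range(1):print(readout.read_state()['position'])
E
```

```text
[0.5361 0.1784] 32.9 33.3 -57.2 -56.4
-57.4 32.1 [0.5387 0.1753]
[0.53661776 0.17538052 0.06897361]
```

```bash
python3 -m inch '[[-0.05,-0.2,0.1,0,1],[-0.05,-0.2,0.1,0,1],[-0.05,-0.2,0.1,0,1],[-0.05,-0.2,0.1,0,1]]';  python3 - <<'E'
from h import *
a=cap('top','t4')['image'];b=cap('scene','s4')['image'];s=readout.read_state();print(s['position'],s['force'])
# sub-pixel shift of the plate between pictures, from its near screws
for n,o,P in(('t',(80,112),[(158,319),(253,261)]),('s',(306,85),[(151,163),(301,201),(281,280),(125,240)])):
    c0,c1=ld(n+'3'),ld(n+'4');g=[cv2.cvtColor(c['image'],6) for c in(c0,c1)]
    for x,y in P:
        u,v=int(round(x/4+o[0])),int(round(y/4+o[1]))
        C=[]
        for q in g:
            k=255-cv2.resize(q[v-4:v+5,u-4:u+5],None,fx=8,fy=8,interpolation=2).astype(float);k=np.clip(k-np.percentile(k,70),0,None)
            Y,X=np.mgrid[:72,:72];C.append(((X*k).sum()/k.sum()/8+u-4.44,(Y*k).sum()/k.sum()/8+v-4.44))
        print(n,np.round(C,2).tolist(),((px2w(c1,*C[1],.0665)-px2w(c0,*C[0],.0655))[:2]*1000).round(2))
E
```

```text
time_s: 6.9
position: [0.5357, 0.1733, 0.0698]
tcp_rot: [[0.837, 0.547, 0.0], [0.547, -0.837, 0.0], [0.0, 0.0, -1.0]]
force: [0.5, -0.1, -2.4]
opening: 0.182
grasp_force: 30.0
[0.53566703 0.17331628 0.06964186] [ 0.06689374 -0.25724745 -2.05879566]
t [[119.44, 191.59], [120.02, 191.83]] [-0.83 -1.93]
t [[143.0, 176.76], [143.69, 176.81]] [-0.36 -2.15]
s [[346.95, 127.2], [346.41, 127.02]] [-0.77 -1.47]
s [[380.51, 133.81], [381.18, 134.52]] [ 3.34 -1.27]
s [[375.34, 155.74], [374.73, 155.62]] [-0.78 -1.73]
s [[336.76, 145.99], [336.54, 145.79]] [-0.29 -0.71]
```

The plate moved 2 mm as intended. Now I'll lower it and press.

```bash
python3 -m inch '[[0,0,-0.2,0,1],[0,0,-0.3,0,1],[0,0,-0.4,0,1],[0,0,-0.5,0,1],[0,0,-0.5,0,1]]'; python3 -m inch '[[0,0,-0.1,0,1],[0,0,-0.2,0,1],[0,0,-0.3,0,1],[0,0,-0.4,0,1],[0,0,-0.5,0,1],[0,0,-0.5,0,1]]'
```

```text
time_s: 7.42
position: [0.5359, 0.1733, 0.066]
tcp_rot: [[0.837, 0.547, 0.001], [0.547, -0.837, 0.0], [0.001, 0.0, -1.0]]
force: [-2.2, -0.5, 10.2]
opening: 0.178
grasp_force: 30.0
time_s: 7.92
position: [0.5359, 0.1733, 0.0613]
tcp_rot: [[0.837, 0.547, 0.001], [0.547, -0.837, 0.0], [0.001, 0.001, -1.0]]
force: [-2.1, 0.6, 11.2]
opening: 0.178
grasp_force: 30.0
```

```bash
python3 -m inch '[[0,0,-0.1,0,1],[0,0,-0.2,0,1],[0,0,-0.3,0,1],[0,0,-0.4,0,1],[0,0,-0.5,0,1],[0,0,-0.5,0,1]]'
```

```text
time_s: 8.42
position: [0.5359, 0.1734, 0.0574]
tcp_rot: [[0.837, 0.547, 0.001], [0.547, -0.837, -0.0], [0.001, 0.001, -1.0]]
force: [-4.7, -1.4, 18.8]
opening: 0.182
grasp_force: 30.0
```

The force has risen to 19 N at the seated height. I'll press a touch further, release and lift, then press on the bar top with closed fingers.

```bash
python3 -m inch '[[0,0,-0.05,0,1],[0,0,-0.1,0,1],[0,0,-0.1,0,1],[0,0,0.1,0,1],[0,0,0.1,0,4],[0,0,0.1,0,4],[0,0,0.1,0,4],[0,0,0.1,0,4],[0,0,1,0,4],[0,0,2.5,0,4]]'; python3 -m inch '[[0,0,1,0,1],[0,0,1,0,0],[0,0,1,0,0],[0,0,1,0,0],[0,0,1,0,0],[0,0,1,0,0],[0,0,1,0,0],[0,0,1,0,0]]'
```

```text
time_s: 9.25
position: [0.5342, 0.173, 0.0783]
tcp_rot: [[0.837, 0.547, -0.004], [0.547, -0.837, -0.001], [-0.004, -0.002, -1.0]]
force: [1.0, 0.9, 0.4]
opening: 0.444
grasp_force: 0.0
time_s: 9.92
position: [0.5354, 0.1732, 0.0891]
tcp_rot: [[0.837, 0.547, -0.001], [0.547, -0.837, -0.0], [-0.001, -0.0, -1.0]]
force: [-0.5, -0.6, -0.1]
opening: 0.023
grasp_force: 0.0
```

```bash
python3 -m inch '[[0,0,-0.8,0,0],[0,0,-1.2,0,0],[0,0,-1.4,0,0],[0,0,-1.5,0,0],[0,0,-1.6,0,0],[0,0,-1.6,0,0]]'
```

```text
time_s: 10.42
position: [0.5349, 0.1732, 0.0744]
tcp_rot: [[0.837, 0.547, -0.001], [0.547, -0.837, -0.0], [-0.001, -0.0, -1.0]]
force: [-2.8, 0.2, 8.8]
opening: 0.003
grasp_force: 4.6
```

```bash
python3 -m inch '[[0,0,-0.1,0,0],[0,0,-0.2,0,0],[0,0,-0.2,0,0]]'; python3 -m inch '[[0,0,2,0,0],[0,0,5,0,0],[0,0,8,0,0],[0,2,11,0,0],[0,6,13,0,0],[0,10,13,0,0],[0,14,13,0,0],[0,18,13,0,0],[0,22,13,0,0],[0,26,13,0,0]]';python3 - <<'E'
from h import *
a=cap('top','t5')['image'];b=cap('scene','s5')['image']
o=np.zeros((480,800,3),np.uint8)
o[:480,:400]=cv2.resize(a[112:232,80:180],(400,480),interpolation=2);o[:480,400:]=cv2.resize(b[85:205,306:406],(400,480),interpolation=2)
cv2.imwrite('pics/crop5.png',o)
E
```

```text
time_s: 10.67
position: [0.535, 0.1732, 0.0743]
tcp_rot: [[0.837, 0.547, -0.001], [0.547, -0.837, -0.0], [-0.001, -0.0, -1.0]]
force: [-5.1, -1.1, 21.4]
opening: 0.003
grasp_force: 10.9
time_s: 11.5
position: [0.535, 0.4351, 0.2012]
tcp_rot: [[0.837, 0.547, -0.001], [0.547, -0.837, -0.0], [-0.001, 0.0, -1.0]]
force: [1.1, -0.2, 0.7]
opening: 0.005
grasp_force: 0.0
```

View pics/crop5.png

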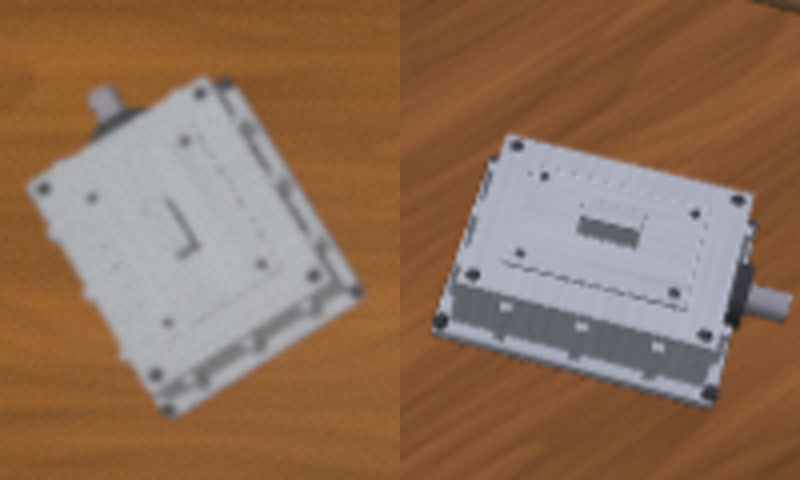

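The cover lies on the case with no clips showing: cover screws in the top crop at (92,197), (184,140), (261,265) and (167,322), case screws around them. I'll do a numeric check of the centring.

```bash
python3 - <<'E'
from h import *
A=lambda a:round(np.degrees(np.arctan2(a[1],a[0])),1)
for n,o,C,S in(('t5',(80,112),[(167,322),(92,197),(184,140),(261,265)],[(156,375),(43,188),(200,92),(313,275)]),('s5',(306,85),[(144,177),(295,214),(274,293),(120,253)],[(117,146),(338,200),(305,335),(73,275)])):
    c=ld(n);f=lambda P,z:np.array([px2w(c,(x+.5)/4-.5+o[0],(y+.5)/4-.5+o[1],z)[:2] for x,y in P])
    w,s=f(C,.054),f(S,.05);d=w.mean(0)-s.mean(0);a=np.radians(33.1);R=np.array([[np.cos(a),np.sin(a)],[-np.sin(a),np.cos(a)]])
    print(n,'offset in seat mm',(R@d*1000).round(1),'angles',A(w[1]-w[0]),A(w[2]-w[3]),A(s[1]-s[0]),A(s[2]-s[3]))
E
```

```text
t5 offset in seat mm [-0.4  0.1] angles 33.1 33.1 33.5 32.9
s5 offset in seat mm [-0.4 -0.6] angles 33.6 33.1 33.5 33.4
```

The cover is within 1 mm of centre and square, so I'm handing in.

```bash
python3 -c "
from rig import bot;print(bot.hand_in())"
```

```text
the job is handed in; nothing more can be done
None
```

The cover is pressed down flat on the gear case, within about 1 mm of centre and square to it; the round and small covers were not touched, and the job was handed in at about 12 s.

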